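Lock the blue air coupler at the framing bench

TASK

Before the air is turned on, lock the blue coupler on the bench: pull its spring collar straight up, turn it clockwise (seen from above) until its white pointer is over the green mark, and let it spring fully back down there. Leave the red coupler alone, and let go at the end.

Things in the scene. Friction and masses are not known exactly. Their poses are not given: they have to be found in the camera images.
- blue_collar (a point): Round upright blue knurled sleeve, 38 mm across, 52 mm tall. Point: on its axis, 35 mm above its lower edge, 66 mm above the bench at rest; moves with it; z up, x towards the white pointer (lug at the lower edge, 8 mm high, reaching 34 mm out). A fixed brass plug, 27 mm across, tops out 103 mm above the bench. Grip at any yaw, with 30 N or so, fingertips 45 mm or more above the bench.
- blue_lift (a joint): Pull-up of the blue collar, m: 0 down, stop at 0.018. A spring (with the weight 6 N at 0, 11 N at the stop) returns it. It stands on a fixed round grey foot, 110 mm across, 30 mm high. There a black step blocks the pointer between the two seats: the collar can cross it only when lifted over 9 mm (12 to 15 mm is best).
- blue_turn (a joint): Turn of the blue collar, rad, growing clockwise from above; turns easily. 0 to 0.2: unlocked seat (start), at the red mark on the foot. 0.2 to 0.95: the pointer is over the step and cannot come down. 0.95 to the stop at 1.3: locked seat, drops fully home; 1.25 is right at the green mark. Marks lie 43 mm from the axis.
- red_pointer (a point): White pointer of the other coupler, the same in build but with a red collar: top of the lug, 30 mm from its collar's axis, 39 mm above the bench; x points away from that axis. Unlocked too, and to be left so. The two couplers' places may be swapped.
Mind the look-alikes: they are no part of the job. What is shaped like the part that bears blue_collar but orange or turquoise is not meant.

How it is judged:
On the way, in this order (a step that is already met when the one before it is completed fails the run):
1. the blue collar is pulled up clear of the step while still at the unlocked end (value of joint blue_lift above 0.0085 m and value of joint blue_turn below 0.45 rad), for 0.05 s.
2. it is turned to the locked end while pulled up (value of joint blue_lift above 0.006 m and value of joint blue_turn above 0.8 rad), for 0.05 s.
At the end, for the whole second after the job is handed in: The blue collar is turned into its locked seat (turn above 0.85 rad, about 50 degrees), fully down (within 3 mm) and still; the red coupler's pointer is within 8 mm of where it was (value of joint blue_turn above 0.85 rad and value of joint blue_lift below 0.003 m and velocity of joint blue_turn between -0.05 and 0.05 rad/s and distance of red_pointer from where it was at the start of the episode below 0.008 m); the robot touches nothing.
It fails at once if the red coupler's collar is lifted or turned by more than 8 mm at its pointer (distance of red_pointer from where it was at the start of the episode above 0.008 m).
It also fails if it takes over 35 s, if anything falls off the work surface, if the arm or the gripper's body presses on something with over 40 N, if the wrist force passes 120 N, or if a joint passes its speed limit or range.

ROBOT

A 6-joint arm with a two-finger parallel gripper is mounted at the origin on the work surface. World frame = base frame: x ahead of the robot, y to its left, z up, the work surface at z = 0. Lengths are in m, angles in rad, forces in N, time in s.
With the tool pointing down it reaches from about 0.4 to 0.925 m from the base axis. Payload 12.5 kg.
Tool frame: the origin (TCP) lies at the very end of the fingers, on their centre line; the grasp point (between the pads) lies behind it (arm.hold_point_z is the z of the grasp point in the tool frame, in m); z points along the fingers, y is the line along which they close (so a half turn about z gives the same grasp; the last joint's range is limited). The gripper opens to 95 mm and grips with 3 to 60 N. Pads are 20 mm wide; open, the fingers measure 119 mm over their backs; the gripper's body (75 mm by 180 mm) begins 59 mm behind the grasp point.
Start: joints at [-1.288, 0.491, 1.559, -0, 1.092, -0.106], TCP at [0.237, -0.578, 0.215] pointing down, gripper open.
Joint ranges: [-3.1, 3.1], [-0.84, 2.19], [0.05, 2.79], [-1.13, 4.28], [0.06, 2.93], [-2.69, 2.69]. Speed limits (rad/s): [2.22, 2.22, 2.79, 3.14, 3.14, 3.14].

INTERFACE

Orientations are given as [roll, pitch, yaw] about the fixed x, y, z axes, in that order (R = Rz(yaw) Ry(pitch) Rx(roll)).
In Python, from plant import arm gives the robot as it stands. The module is installed in compiled form; this text tells all that it offers.
- The arm moves only by the tool jog_arm, never from a script. Its arguments are lists of equal length, an entry for each row: "dr": the turn, a rotation vector about the tool's x, y, z in rad, a list of three; "slide": the shift along the tool's x, y, z in m, a list of three; "jaw": the closure, from -1 (fully open) to 1 (shut), so that 0 is half open. In form: {"dr": [[wx, wy, wz], ...], "slide": [[dx, dy, dz], ...], "jaw": [jaw, ...]}. A call has exactly 5 rows; each row is the pose to reach, as a shift and turn from the pose commanded when the call began, along the tool's axes at that moment; what a row does not reach only later rows make up. A row lasts 1/12 s, in which the tool goes at most 41.7 mm and 7.16 degrees, less where a joint would pass 70% of its speed; a pose out of reach is approached as far as the arm can. A call with a gripper value outside its range is refused whole. The fingers move at their own pace and stop on an object; "squeeze" is the grip in N (left out, the last holds). Time passes only in rows, so rows that repeat a pose let the fingers close, or fill a call up. It gives the time, the measured TCP pose, the force, the opening and the grip force at its end, in the units of the state.
- arm.sense(): the state, without advancing time (a new reading comes with each control period).
- arm.get_image(name): name is "side" or "top" or "wrist"; returns a dict with "image" (400x640x3 uint8, red, green, blue), "mtx" (3x3 intrinsics, pixels), "rvec" (rotation vector, rad) and "tvec" (3), from world to camera coordinates, as OpenCV has them. Camera axes: x right, y down, z forward; pixel columns grow to the right and rows downward; lengths in m; the calibration is good to about 2 mm. A picture is of the moment at which its call begins. There is no depth.
- arm.finish_job(): hands the job in; it is judged then, once.
The state is a dict: "time": time; "qpos": joint angles; "qvel": joint speeds; "joint_efforts": joint torques, N m; "ee_pos": TCP position; "tcp_rot": TCP orientation; "contact_force": force on the tool from outside, world axes, zero at the start; "moment": the same for the moment, N m; "gripper_width": finger opening in m; "gripper_force": force on a finger pad.
Only numpy, scipy, OpenCV 4.12 (cv2) and the standard library are available. Lean on these libraries where they do the work, as an engineer would, in place of code of your own. Each camera call takes 0.05 s, during which the arm holds its last target. There are 200 camera calls.

## Working session

There is one attempt and no reset: what is moved stays moved. The work goes in short steps, Python scripts to look and compute and a tool call to move; the robot and the scene stay as the last step left them, time stands still between calls to the robot, and variables do not carry over. Pictures are saved under pics/ and viewed, at most 10 in all, crops included, and the job is handed in when it is done.

Besides the shell and the picture viewer there is one more tool, called after "Call:" by a JSON object that holds its "method" and its "body", one argument or row to a line. jog_arm: Moves the arm, as the interface text tells. Its arguments: {"type":"object","properties":{"dr":{"type":"array","items":{"type":"array","items":{"type":"number"}}},"slide":{"type":"array","items":{"type":"array","items":{"type":"number"}}},"jaw":{"type":"array","items":{"type":"number"}},"squeeze":{"type":"number"}},"required":["dr","slide","jaw"]}

```bash
mkdir -p pics
cat > h.py <<'E'
import numpy as np, cv2, pickle
from plant import arm
def shot(n,f):
    d=arm.get_image(n); cv2.imwrite(f'pics/{f}.png',d['image'][:,:,::-1]); pickle.dump(d,open(f'pics/{f}.pkl','wb')); return d
def load(f): return pickle.load(open(f'pics/{f}.pkl','rb'))
def crop(f,x,y,w,h,s,out):
    im=cv2.imread(f'pics/{f}.png')[y:y+h,x:x+w]; cv2.imwrite(f'pics/{out}.png',cv2.resize(im,None,fx=s,fy=s,interpolation=cv2.INTER_CUBIC))
def ray(d,uv):
    R=cv2.Rodrigues(np.array(d['rvec']))[0]; t=np.array(d['tvec']).ravel()
    v=R.T@np.linalg.inv(d['mtx'])@np.array([*uv,1.]); return -R.T@t, v/np.linalg.norm(v)
def atz(d,uv,z):
    o,v=ray(d,uv); return o+v*(z-o[2])/v[2]
def tri(obs):
    A=np.zeros((3,3));b=np.zeros(3)
    for d,uv in obs:
        o,v=ray(d,uv);P=np.eye(3)-np.outer(v,v);A+=P;b+=P@o
    p=np.linalg.solve(A,b); return p,[np.linalg.norm((np.eye(3)-np.outer(v,v))@(p-o)) for o,v in (ray(d,u) for d,u in obs)]
def proj(d,p): return cv2.projectPoints(np.array(p,float).reshape(-1,3),np.array(d['rvec'],float),np.array(d['tvec'],float),d['mtx'],None)[0].reshape(-1,2)
E
python3 - <<'E'
from h import *
a=shot('top','top0');b=shot('side','side0')
cv2.imwrite('pics/both.png',cv2.resize(np.vstack([a['image'],b['image']])[:,:,::-1],None,fx=.75,fy=.75))
print(arm.sense(),arm.hold_point_z)
for d in(a,b):print(ray(d,(320,200)))
E
```

```text
{'time': 0.1, 'qpos': array([-1.28760677e+00,  4.91483271e-01,  1.55935031e+00,  2.52466018e-06,
        1.09168340e+00, -1.05551567e-01]), 'qvel': array([-0.00191759, -0.00176105, -0.00313773, -0.00209154, -0.00063835,
       -0.00248343]), 'joint_efforts': array([ 3.62025989e-03, -6.13621902e+01, -2.58604646e+01,  6.94543286e-02,
        4.70086711e-02, -5.25947780e-05]), 'ee_pos': array([ 0.23688565, -0.57816159,  0.21414328]), 'tcp_rot': array([-3.14067371e+00, -9.96095150e-05,  3.88739916e-01]), 'contact_force': array([ 0.27460623, -0.89803533, -0.32456702]), 'moment': array([-0.04509763, -0.02390996,  0.0227495 ]), 'gripper_force': 0.0, 'gripper_width': 0.09473810753700347} -0.0188
(array([ 0.40724543, -0.00709013,  0.90199328]), array([ 0.09828521, -0.00835101, -0.99512325]))
(array([ 0.42779139, -0.49715371,  0.65568274]), array([ 0.09865661,  0.64546441, -0.75739195]))
```

View pics/both.png

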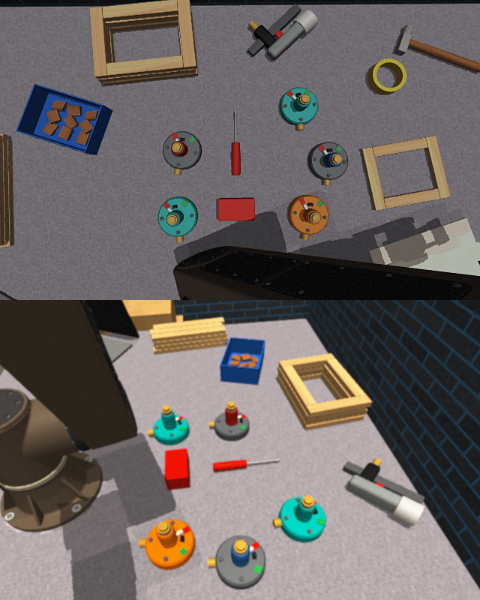

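The overview shows five couplers. In the top view (full pixels) they are: grey foot with blue collar at about (437,213), grey with red at (242,201), turquoise at (398,140) and (237,288), and orange at (411,287). The blue collar on the grey foot fits the description. I'll confirm it in an enlarged crop.

Run:
```python
from h import *
crop('top0',392,170,90,90,6,'c1');crop('side0',272,285,100,110,5,'c2')
a=cv2.imread('pics/c1.png')[:540];b=cv2.imread('pics/c2.png')
H=max(a.shape[0],b.shape[0]);p=lambda i:cv2.copyMakeBorder(i,0,H-i.shape[0],0,0,0)
o=np.hstack([p(a),p(b)]);print(o.shape,a.shape);s=800/o.shape[1];print(s);cv2.imwrite('pics/c12.png',cv2.resize(o,None,fx=s,fy=s))
```

```text
(550, 1040, 3) (540, 540, 3)
0.7692307692307693
```

View pics/c12.png

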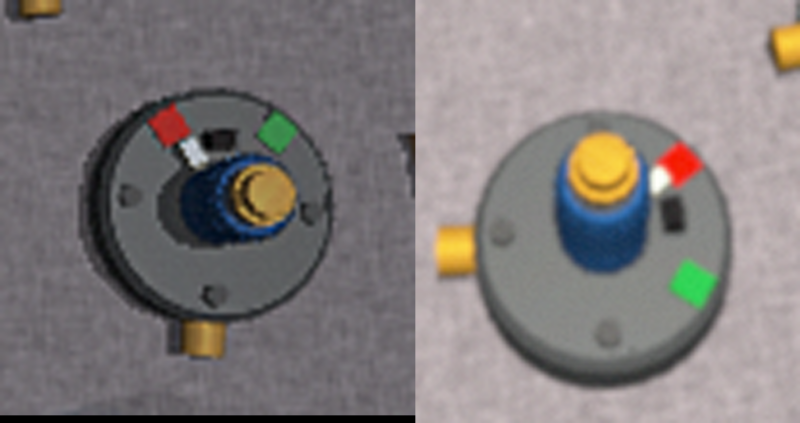

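The crop confirms it: blue collar on a grey foot. In crop pixels, the plug top is at (271,193) in the top view and (603,158) in the side view. The white pointer lies at the red mark (170,125), and the green mark is at (278,132).

Run:
```python
from h import *
a=load('top0');b=load('side0')
T=lambda x,y:(392+x/4.615-.4,170+y/4.615-.4)
S=lambda x,y:(272+(x-415.4)/3.846-.4,285+y/3.846-.4)
for n,t,s in [('plug',(271,193),(603,158)),('foot',(221,204),(603.5,233)),('red',(170,125),(680,165)),('green',(278,132),(693,283))]:
    p,r=tri([(a,T(*t)),(b,S(*s))]);print(n,p.round(4),np.round(r,4),atz(a,T(*t),.103 if n=='plug' else .03).round(4),atz(b,S(*s),.103 if n=='plug' else .03).round(4))
# other couplers (approx, foot)
for n,t in [('turq',(398,140)),('orange',(411,287)),('red',(242,201))]:print(n,atz(a,t,.03).round(3))
```

```text
plug [ 0.4621 -0.2673  0.1045] [0.0016 0.0016] [ 0.4606 -0.2678  0.103 ] [ 0.4638 -0.2667  0.103 ]
foot [ 0.4623 -0.2683  0.0301] [0.0016 0.0016] [ 0.4607 -0.2683  0.03  ] [ 0.4639 -0.2682  0.03  ]
red [ 0.4989 -0.2454  0.033 ] [0.0016 0.0016] [ 0.4976 -0.2461  0.03  ] [ 0.5009 -0.2441  0.03  ]
green [ 0.495  -0.2949  0.0338] [0.0016 0.0016] [ 0.4937 -0.2961  0.03  ] [ 0.497  -0.2936  0.03  ]
turq [ 0.622 -0.185  0.03 ]
orange [ 0.308 -0.202  0.03 ]
red [0.493 0.151 0.03 ]
```

Both views agree: the axis is at (0.462, -0.268) and the two marks are 71° apart, as expected. Next I move above the coupler. In tool axes that is about +0.326 x and -0.201 y.

Call:
{"method": "jog_arm", "body": {
  "dr": [
    [0, 0, 0],
    [0, 0, 0],
    [0, 0, 0],
    [0, 0, 0],
    [0, 0, 0]
  ],
  "slide": [
    [0.035, -0.021, 0],
    [0.07, -0.043, 0],
    [0.105, -0.065, 0],
    [0.14, -0.087, 0],
    [0.175, -0.108, 0]
  ],
  "jaw": [-1, -1, -1, -1, -1],
  "squeeze": 30
}}

```text
time: 0.52
ee_pos: [0.3585, -0.4102, 0.2144]
tcp_rot: [-3.141, 0.0, 0.388]
contact_force: [0.8, 0.0, 0.4]
gripper_width: 0.095
gripper_force: 0.0
```

Call:
{"method": "jog_arm", "body": {
  "dr": [
    [0, 0, 0],
    [0, 0, 0],
    [0, 0, 0],
    [0, 0, 0],
    [0, 0, 0]
  ],
  "slide": [
    [0.035, -0.021, 0],
    [0.07, -0.043, 0],
    [0.105, -0.065, 0],
    [0.14, -0.087, 0],
    [0.151, -0.093, 0]
  ],
  "jaw": [-1, -1, -1, -1, -1]
}}

```text
time: 0.93
ee_pos: [0.4643, -0.2648, 0.2146]
tcp_rot: [-3.141, -0.0, 0.392]
contact_force: [-0.7, -0.3, -0.0]
gripper_width: 0.0951
gripper_force: 0.0
```

Call:
{"method": "jog_arm", "body": {
  "dr": [
    [0, 0, 0],
    [0, 0, 0],
    [0, 0, 0],
    [0, 0, 0],
    [0, 0, 0]
  ],
  "slide": [
    [0, 0, 0],
    [0, 0, 0],
    [0, 0, 0],
    [0, 0, 0],
    [0, 0, 0]
  ],
  "jaw": [-1, -1, -1, -1, -1]
}}

```text
time: 1.35
ee_pos: [0.4617, -0.2699, 0.2146]
tcp_rot: [-3.142, 0.0, 0.387]
contact_force: [0.3, 0.6, 0.2]
gripper_width: 0.0949
gripper_force: 0.0
```

Run:
```python
from h import *
w=shot('wrist','w1')
s=arm.sense();print(s['ee_pos'],s['tcp_rot'],s['qpos'],s['contact_force'])
print(proj(w,[[.4622,-.268,.103],[.4622,-.268,.03]]),ray(w,(320,200)))
```

```text
[ 0.46182548 -0.26974063  0.21457461] [-3.14158014e+00  1.21110895e-04  3.87075746e-01] [-6.52108001e-01  3.63350513e-01  1.77953350e+00 -1.16617107e-04
  9.98780826e-01  5.31675712e-01] [ 0.61444723  0.01642228 -0.1490918 ]
[[314.40018272 190.75388426]
 [314.63017879 174.25791138]] (array([ 0.52656534, -0.24286584,  0.38476923]), array([-0.23988304, -0.11163242, -0.96436214]))
```

View pics/w1.png

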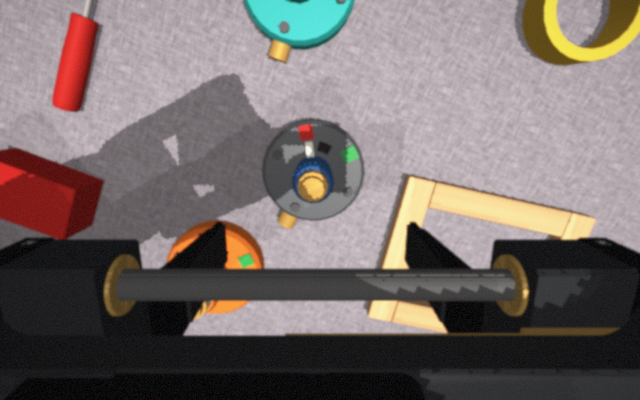

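The wrist view shows the blue coupler's plug top at about (312.5,187) and its foot centre at about (313,169). The predicted positions were (314,191) and (315,174). I'll fuse the three views.

Run:
```python
from h import *
a=load('top0');b=load('side0');w=load('w1')
T=lambda x,y:(392+x/4.615-.4,170+y/4.615-.4)
S=lambda x,y:(272+(x-415.4)/3.846-.4,285+y/3.846-.4)
for n,t,s,u,z in [('plug',(271,193),(603,158),(312.5,186.5),.103),('foot',(221,204),(603.5,233),(313,169),.03)]:
    p,r=tri([(a,T(*t)),(b,S(*s)),(w,u)]);print(n,p.round(4),np.round(r,4),atz(w,u,z).round(4))
    y=.387;d=np.array([.462,-.269])*0+p[:2]-[.46183,-.26974];print('tool dx,dy',d@[np.cos(y),np.sin(y)],d@[np.sin(y),-np.cos(y)])
```

```text
plug [ 0.4631 -0.2665  0.102 ] [0.0029 0.0008 0.0021] [ 0.465  -0.2651  0.103 ]
tool dx,dy 0.002376923713075262 -0.0025082314993630644
foot [ 0.4637 -0.2669  0.0264] [0.0037 0.0004 0.0034] [ 0.4668 -0.2643  0.03  ]
tool dx,dy 0.0028085452807861924 -0.0019482116874964212
```

Call:
{"method": "jog_arm", "body": {
  "dr": [
    [0, 0, 0],
    [0, 0, 0],
    [0, 0, 0],
    [0, 0, 0],
    [0, 0, 0]
  ],
  "slide": [
    [0.002, -0.002, 0.035],
    [0.002, -0.002, 0.07],
    [0.002, -0.002, 0.105],
    [0.002, -0.002, 0.135],
    [0.002, -0.002, 0.155]
  ],
  "jaw": [-1, -1, -1, -1, -1]
}}

```text
time: 1.82
ee_pos: [0.4624, -0.2663, 0.0571]
tcp_rot: [-3.14, 0.001, 0.388]
contact_force: [0.5, -0.1, 0.6]
gripper_width: 0.0955
gripper_force: 0.0
```

Call:
{"method": "jog_arm", "body": {
  "dr": [
    [0, 0, 0],
    [0, 0, 0],
    [0, 0, 0],
    [0, 0, 0],
    [0, 0, 0]
  ],
  "slide": [
    [0, 0, 0.005],
    [0, 0, 0.01],
    [0, 0, 0.01],
    [0, 0, 0.01],
    [0, 0, 0.01]
  ],
  "jaw": [-1, -1, -1, -1, -1]
}}

```text
time: 2.23
ee_pos: [0.464, -0.2666, 0.0509]
tcp_rot: [3.14, -0.001, 0.389]
contact_force: [-0.1, -0.4, 0.3]
gripper_width: 0.0951
gripper_force: 0.0
```

Call:
{"method": "jog_arm", "body": {
  "dr": [
    [0, 0, 0],
    [0, 0, 0],
    [0, 0, 0],
    [0, 0, 0],
    [0, 0, 0]
  ],
  "slide": [
    [0, 0, 0],
    [0, 0, 0],
    [0, 0, 0],
    [0, 0, 0],
    [0, 0, 0]
  ],
  "jaw": [-0.4, -0.2, 0, 0.1, 0.15]
}}

```text
time: 2.65
ee_pos: [0.4636, -0.2662, 0.0498]
tcp_rot: [3.141, -0.0, 0.389]
contact_force: [0.2, 0.1, -0.7]
gripper_width: 0.0674
gripper_force: 0.0
```

Run:
```python
from h import *
w=shot('side','s2');s=arm.sense();print(s['ee_pos'],s['contact_force'],s['gripper_width'],s['gripper_force'])
crop('s2',220,220,200,190,3,'s2c')
```

```text
[ 0.46356424 -0.26618873  0.0497339 ] [ 0.89410447 -0.29719936 -0.30435931] 0.0633446351582025 0.0
```

View pics/s2c.png

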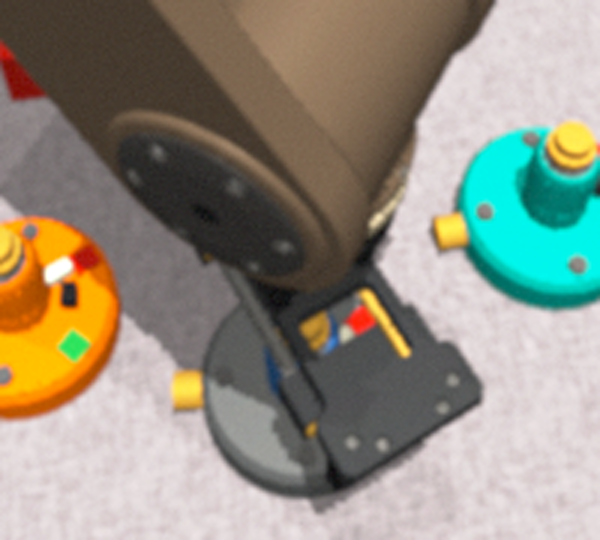

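The crop shows the fingers straddling the collar, with blue between them at about (270,375) in the crop and nothing touching. I'll close the gripper.

Call:
{"method": "jog_arm", "body": {
  "dr": [
    [0, 0, 0],
    [0, 0, 0],
    [0, 0, 0],
    [0, 0, 0],
    [0, 0, 0]
  ],
  "slide": [
    [0, 0, 0],
    [0, 0, 0],
    [0, 0, 0],
    [0, 0, 0],
    [0, 0, 0]
  ],
  "jaw": [0.3, 0.5, 0.7, 0.9, 1],
  "squeeze": 30
}}

```text
time: 3.12
ee_pos: [0.4634, -0.266, 0.0496]
tcp_rot: [-3.141, 0.0, 0.389]
contact_force: [1.0, 1.8, 1.3]
gripper_width: 0.0376
gripper_force: 30.0
```

Call:
{"method": "jog_arm", "body": {
  "dr": [
    [0, 0, 0],
    [0, 0, 0],
    [0, 0, 0],
    [0, 0, 0],
    [0, 0, 0]
  ],
  "slide": [
    [0, 0, 0],
    [0, 0, 0],
    [0, 0, 0],
    [0, 0, 0],
    [0, 0, 0]
  ],
  "jaw": [1, 1, 1, 1, 1]
}}

```text
time: 3.53
ee_pos: [0.4634, -0.266, 0.0496]
tcp_rot: [-3.141, 0.0, 0.389]
contact_force: [-0.6, 2.1, 1.7]
gripper_width: 0.0375
gripper_force: 30.0
```

Gripped at 37.5 mm with 30 N and little side load. Now I lift 14 mm.

Call:
{"method": "jog_arm", "body": {
  "dr": [
    [0, 0, 0],
    [0, 0, 0],
    [0, 0, 0],
    [0, 0, 0],
    [0, 0, 0]
  ],
  "slide": [
    [0, 0, -0.003],
    [0, 0, -0.006],
    [0, 0, -0.009],
    [0, 0, -0.012],
    [0, 0, -0.014]
  ],
  "jaw": [1, 1, 1, 1, 1]
}}

```text
time: 3.95
ee_pos: [0.4634, -0.2661, 0.0638]
tcp_rot: [-3.141, 0.0, 0.389]
contact_force: [1.7, 2.1, -10.5]
gripper_width: 0.0378
gripper_force: 30.0
```

Call:
{"method": "jog_arm", "body": {
  "dr": [
    [0, 0, 0],
    [0, 0, 0],
    [0, 0, 0],
    [0, 0, 0],
    [0, 0, 0]
  ],
  "slide": [
    [0, 0, 0],
    [0, 0, 0],
    [0, 0, 0],
    [0, 0, 0],
    [0, 0, 0]
  ],
  "jaw": [1, 1, 1, 1, 1]
}}

```text
time: 4.37
ee_pos: [0.4634, -0.2661, 0.0635]
tcp_rot: [-3.141, 0.0, 0.389]
contact_force: [0.4, 2.9, -9.7]
gripper_width: 0.0375
gripper_force: 30.0
```

The pull is 10 N at 14 mm, which matches the spring, so there is no slip. Now I turn clockwise (+tool z) by about 1.18 rad.

Call:
{"method": "jog_arm", "body": {
  "dr": [
    [0, 0, 0.08],
    [0, 0, 0.16],
    [0, 0, 0.24],
    [0, 0, 0.32],
    [0, 0, 0.4]
  ],
  "slide": [
    [0, 0, 0],
    [0, 0, 0],
    [0, 0, 0],
    [0, 0, 0],
    [0, 0, 0]
  ],
  "jaw": [1, 1, 1, 1, 1]
}}

```text
time: 4.78
ee_pos: [0.4635, -0.2663, 0.0635]
tcp_rot: [3.141, 0.0, -0.015]
contact_force: [0.3, 1.1, -9.3]
gripper_width: 0.0375
gripper_force: 30.0
```

Call:
{"method": "jog_arm", "body": {
  "dr": [
    [0, 0, 0.08],
    [0, 0, 0.16],
    [0, 0, 0.24],
    [0, 0, 0.32],
    [0, 0, 0.4]
  ],
  "slide": [
    [0, 0, 0],
    [0, 0, 0],
    [0, 0, 0],
    [0, 0, 0],
    [0, 0, 0]
  ],
  "jaw": [1, 1, 1, 1, 1]
}}

```text
time: 5.2
ee_pos: [0.4634, -0.2667, 0.0635]
tcp_rot: [3.141, -0.0, -0.415]
contact_force: [-0.7, -1.2, -10.6]
gripper_width: 0.0375
gripper_force: 30.0
```

Call:
{"method": "jog_arm", "body": {
  "dr": [
    [0, 0, 0.08],
    [0, 0, 0.16],
    [0, 0, 0.24],
    [0, 0, 0.32],
    [0, 0, 0.38]
  ],
  "slide": [
    [0, 0, 0],
    [0, 0, 0],
    [0, 0, 0],
    [0, 0, 0],
    [0, 0, 0]
  ],
  "jaw": [1, 1, 1, 1, 1]
}}

```text
time: 5.62
ee_pos: [0.4632, -0.2668, 0.0635]
tcp_rot: [3.141, -0.0, -0.795]
contact_force: [-2.0, -2.0, -10.0]
gripper_width: 0.0377
gripper_force: 30.0
```

Run:
```python
from h import *
w=shot('wrist','w3');shot('side','s3');s=arm.sense();print(s['ee_pos'],s['tcp_rot'],s['contact_force'],s['moment'],s['gripper_width'])
crop('w3',220,60,200,140,2,'w3c');crop('s3',260,270,130,140,2,'s3c')
a=cv2.imread('pics/w3c.png');b=cv2.imread('pics/s3c.png')
cv2.imwrite('pics/ws3.png',np.hstack([a,b]))if a.shape[0]==b.shape[0] else print(a.shape,b.shape)
```

```text
[ 0.46325065 -0.26680837  0.06355861] [ 3.14081781e+00 -3.17226364e-04 -7.92079414e-01] [ -2.39495585  -3.78687207 -10.45197362] [-0.78302665  0.65651137 -0.09256513] 0.037496198330354384
(280, 400, 3) (260, 260, 3)
```

The turn went freely (1.18 rad, small moment). The picture didn't save, so I'll lower the collar 14 mm and check there.

Call:
{"method": "jog_arm", "body": {
  "dr": [
    [0, 0, 0],
    [0, 0, 0],
    [0, 0, 0],
    [0, 0, 0],
    [0, 0, 0]
  ],
  "slide": [
    [0, 0, 0.003],
    [0, 0, 0.006],
    [0, 0, 0.009],
    [0, 0, 0.012],
    [0, 0, 0.014]
  ],
  "jaw": [1, 1, 1, 1, 1]
}}

```text
time: 6.13
ee_pos: [0.4633, -0.2668, 0.0496]
tcp_rot: [3.141, -0.0, -0.788]
contact_force: [-3.8, -4.8, 0.1]
gripper_width: 0.0376
gripper_force: 30.0
```

Call:
{"method": "jog_arm", "body": {
  "dr": [
    [0, 0, 0],
    [0, 0, 0],
    [0, 0, 0],
    [0, 0, 0],
    [0, 0, 0]
  ],
  "slide": [
    [0, 0, 0],
    [0, 0, 0],
    [0, 0, 0],
    [0, 0, 0],
    [0, 0, 0]
  ],
  "jaw": [1, 1, 1, 1, 1]
}}

```text
time: 6.55
ee_pos: [0.4633, -0.2668, 0.0498]
tcp_rot: [3.141, -0.001, -0.789]
contact_force: [-3.5, -5.2, -7.1]
gripper_width: 0.0376
gripper_force: 30.0
```

Run:
```python
from h import *
w=shot('wrist','w4');s=arm.sense();print(s['ee_pos'],s['contact_force'])
crop('w4',160,60,320,200,2.4,'w4c')
```

```text
[ 0.46328685 -0.2668004   0.0498202 ] [-3.88928601 -4.49342583 -6.91036298]
```

View pics/w4c.png

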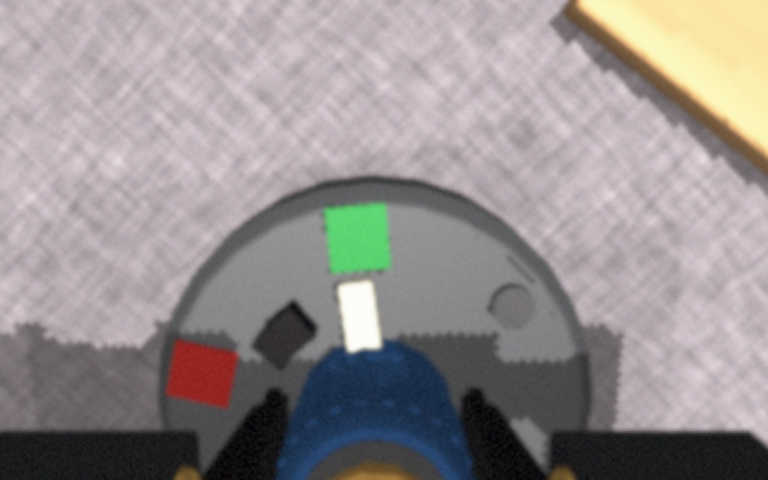

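The white pointer (358,315) points straight at the green mark (358,238), well past the black step (285,335), and the collar is down. I'll release.

Call:
{"method": "jog_arm", "body": {
  "dr": [
    [0, 0, 0],
    [0, 0, 0],
    [0, 0, 0],
    [0, 0, 0],
    [0, 0, 0]
  ],
  "slide": [
    [0, 0, 0],
    [0, 0, 0],
    [0, 0, 0],
    [0, 0, 0],
    [0, 0, 0]
  ],
  "jaw": [0.15, 0, -0.3, -0.6, -1]
}}

```text
time: 7.02
ee_pos: [0.4638, -0.2663, 0.0499]
tcp_rot: [-3.141, -0.001, -0.791]
contact_force: [0.1, 0.7, -0.8]
gripper_width: 0.0617
gripper_force: 0.0
```

Call:
{"method": "jog_arm", "body": {
  "dr": [
    [0, 0, 0],
    [0, 0, 0],
    [0, 0, 0],
    [0, 0, 0],
    [0, 0, 0]
  ],
  "slide": [
    [0, 0, 0],
    [0, 0, 0],
    [0, 0, 0],
    [0, 0, 0],
    [0, 0, 0]
  ],
  "jaw": [-1, -1, -1, -1, -1]
}}

```text
time: 7.43
ee_pos: [0.4635, -0.2662, 0.0496]
tcp_rot: [3.142, -0.0, -0.791]
contact_force: [-0.4, 0.3, -0.6]
gripper_width: 0.0928
gripper_force: 0.0
```

Call:
{"method": "jog_arm", "body": {
  "dr": [
    [0, 0, 0],
    [0, 0, 0],
    [0, 0, 0],
    [0, 0, 0],
    [0, 0, 0]
  ],
  "slide": [
    [0, 0, -0.02],
    [0, 0, -0.05],
    [0, 0, -0.08],
    [0, 0, -0.11],
    [0, 0, -0.14]
  ],
  "jaw": [-1, -1, -1, -1, -1]
}}

```text
time: 7.85
ee_pos: [0.4633, -0.266, 0.1911]
tcp_rot: [3.142, 0.0, -0.791]
contact_force: [0.8, 0.5, -0.4]
gripper_width: 0.0953
gripper_force: 0.0
```

Call:
{"method": "jog_arm", "body": {
  "dr": [
    [0, 0, 0],
    [0, 0, 0],
    [0, 0, 0],
    [0, 0, 0],
    [0, 0, 0]
  ],
  "slide": [
    [-0.02, 0, 0],
    [-0.02, 0, 0],
    [-0.02, 0, 0],
    [-0.02, 0, 0],
    [-0.02, 0, 0]
  ],
  "jaw": [-1, -1, -1, -1, -1]
}}

```text
time: 8.27
ee_pos: [0.4497, -0.2522, 0.189]
tcp_rot: [3.141, 0.001, -0.791]
contact_force: [0.1, -0.4, -0.6]
gripper_width: 0.0953
gripper_force: 0.0
```

Run:
```python
from h import *
w=shot('wrist','w5');s=arm.sense();print(s['ee_pos'],s['contact_force'],s['gripper_width'])
crop('w5',200,80,240,170,3,'w5c')
```

```text
[ 0.44962949 -0.25219791  0.18893865] [-0.23554163 -0.43858387 -0.10756367] 0.09517340079052963
```

View pics/w5c.png

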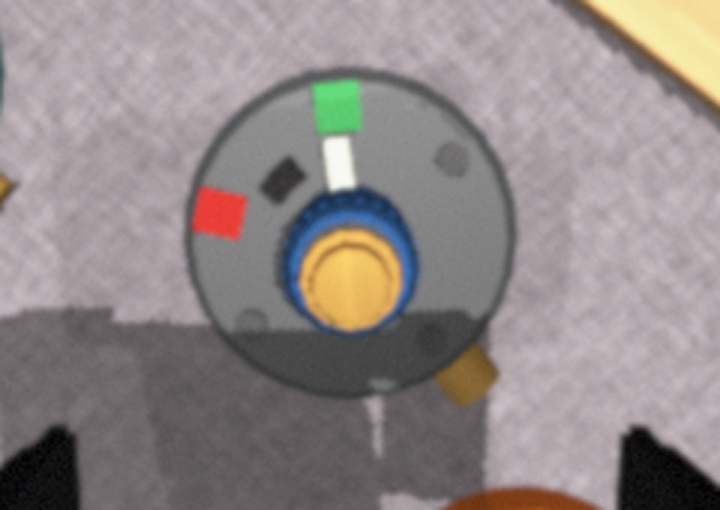

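The pointer (338,163) sits at the green mark (337,107), the collar is down, and the gripper is clear of everything.

```bash
python3 -c "
from plant import arm
print(arm.finish_job())"
```

```text
the job is handed in; nothing more can be done
None
```

The blue coupler is locked: its pointer is at the green mark and the collar is down. The red coupler was never touched, the gripper is clear, and the job was handed in at about 8.3 s; no verdict was returned.

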